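# Load the ink cartridge into the label printer and snap its lock lever over

## Robot

A 7-joint arm with a two-finger parallel gripper is mounted at the origin on a cart in front of the work surface, level with it; the furniture and walls round the work are solid. World frame = base frame: x ahead of the robot, y to its left, z up, the work surface at z = 0. Lengths are in m, angles in rad, forces in N, time in s.
With the tool pointing down it reaches from about 0.425 to 0.875 m from the base axis. Payload 8.4 kg.
Tool frame: the origin (TCP) lies at the very end of the fingers, on their centre line; the grasp point (between the pads) lies 19 mm behind it (tcp_to_grasp is the distance from the TCP to the grasp point, in m); z points along the fingers, y is the line along which they close (so a half turn about z gives the same grasp; the last joint's range is limited). The gripper opens to 85 mm and grips with 20 to 120 N. Pads are 22 mm wide; open, the fingers measure 114 mm over their backs; the gripper's body (76 mm by 85 mm) begins 54 mm behind the grasp point. The pads swing forward as they close: fully open they stand 13 mm farther back than shut.
Start: joints at [1.037, 0.333, 0.04, 1.465, -0.013, 1.343, -0.059], TCP at [0.274, -0.59, 0.231] pointing down, gripper open.
Joint ranges: [-2.58, 2.58], [-0.38, 2.09], [-1.3, 1.39], [0.25, 2.4], [-1.5, 4.64], [0.08, 2.09], [-2.65, 2.65]. Speed limits (rad/s): [2.22, 2.22, 2.79, 2.79, 3.14, 3.14, 3.14].

## Interface

Orientations are given as a rotation vector (axis times angle).
In Python, from bench import * gives the robot as it stands.
- The arm moves only by the shell command python3 -m jog 'ROWS' [OPENING]. ROWS is a JSON object of lists of equal length, an entry for each row: "delta_pos": the shift along the tool's x, y, z in cm, a list of three; "rot": the turn, a rotation vector about the tool's x, y, z in degrees, a list of three. In form: {"delta_pos": [[x, y, z], ...], "rot": [[wx, wy, wz], ...]}. A call has 1 to 10 rows; each row shifts and turns the commanded pose from where the row before left it, along the tool's axes as they then stand; what a row does not reach is not made up. A row lasts 1/8 s, in which the tool goes at most 62.5 mm and 10.7 degrees, less where a joint would pass 70% of its speed; a pose out of reach is approached as far as the arm can. A call with a gripper value outside its range is refused whole. OPENING is the finger opening in cm, from 0 to 8.54, set as the call begins (- or left out, the last holds). The fingers move at their own pace and stop on an object; the grip force is fixed at half the most. Time passes only in rows, so rows that do not move let the fingers close. It gives the time, the measured TCP pose, the force, the opening and the grip force at its end, in the units of the state.
- state(): the state, without advancing time (a new reading comes with each control period).
- snapshot(name): name is "side" or "top"; returns the picture (480x640x3 uint8, red, green, blue); there is no depth.
- camera_info(name): a dict with "fx", "fy", "cx", "cy" (pixels), "R" (3x3) and "t" (3): a world point X has camera coordinates R X + t. Camera axes: x right, y down, z forward; pixel columns grow to the right and rows downward; lengths in m; the calibration is good to about 2 mm. A picture is of the moment at which its call begins. camera_info takes no time and is no camera call.
- finish_job(): hands the job in; it is judged then, once.
The state is a dict: "clock": time; "joints": joint angles; "dq": joint speeds; "tau": joint torques, N m; "eef_pos": TCP position; "eef_rot": TCP orientation; "contact_force": force on the tool from outside, world axes, zero at the start; "wrist_torque": the same for the moment, N m; "gripper_width": finger opening in m; "grip_force": force on a finger pad.
Only numpy, scipy, OpenCV 4.12 (cv2) and the standard library are available. Lean on these libraries where they do the work, as an engineer would, in place of code of your own. Each camera call takes 0.05 s, during which the arm holds its last target. There are 200 camera calls.

## Task

Put the loose ink cartridge upright into the empty bay of the label printer, then swing that bay's lock lever forward and down over the cartridge, past its centre, until it snaps shut and stays shut by itself, holding the cartridge down on its contacts. Be gentle with the printer: it is plastic, so feel your way and never lean hard on the bay, the lever or the cartridge; and leave the other things on the desk where they are.

Things in the scene. Friction and masses are not known exactly. Their poses are not given: they have to be found in the camera images.
- cartridge: the loose ink cartridge, black upright block 48 (x) x 28 (y) x 58 (z) mm with rounded edges and a foot 4.5 mm smaller all round for the lowest 6 mm, 90 g; origin: centre of its underside, z up. It is the same both ways round (half a turn makes no difference). Grip it across its 28 mm sides, in the upper 25 mm.
- bay: the empty cartridge bay, a grey block 130 x 80 mm flush with the deck (72 mm above the desk). Origin: middle of the bay's mouth at deck level; x points to the printer's rear (away from its label slot), y to its left, z up. The mouth is 49.5 (x) x 29.5 (y) mm with a 1 mm chamfer and upright walls: the cartridge has 0.75 mm play on each side, its foot 5.25 mm.
- lever_hinge (a point): the axle of the empty bay's lock lever, 52 mm behind the bay's origin (bay +x) and 40 mm above the deck; the lever turns about the bay's y axis between two cheeks 34 mm wide over all that reach 46 mm above the deck
- lever (a joint): angle of the lock lever, rad: 0 = open (standing, leaning 13 degrees back from vertical), 1.80 = shut (level, along bay -x over the cartridge). A spring strut throws it open short of its centre (1.50) and shut beyond; at 1.64 its roller meets the cartridge on its pad, which resists again and may hold it half shut until pushed on. Pushing the tab takes up to about 8 N, most at 0.7 to 1.1 rad
- lever_tab (a point): middle of the thumb tab's outer face (to be pushed: it looks back when open, up when shut), 71 mm from the axle along the lever and 4 mm off its mid-plane. The lever is 80 mm long, 13 wide, 8 thick; the tab at its end is 24 wide, 18 long; a roller under it, 46 mm from the axle, presses on the cartridge's top
- printer: the label printer, white casing 220 (x) x 236 (y) mm, deck 72 mm high, fixed to the desk; origin under its centre, x towards its rear, y to its left. Its cover stands open along the rear edge, leaning back 28 degrees from vertical, up to 215 mm high; the label slot faces the robot
- mug_1: white mug, 62 x 89 x 52 mm, loose; a bystander
- marker_grey: white marker pen with a grey cap, 132 mm long, 18 mm high, lying loose; a bystander
- sticky_block: block of sticky notes 76 x 77 x 18 mm, loose; a bystander
- glue_stick: white glue stick with a grey cap, 95 mm long, 22 mm high, lying loose; a bystander
- staple_box: small staple box 38 x 60 x 22 mm, loose; a bystander
- bay_pad (a point): top of the sprung copper contact pad in the empty bay, 40 x 20 mm, about the middle of it and 23 mm below the deck: a loosely inserted cartridge rests on it, its top 35 mm above the deck. It yields from 3.6 N on, 0.15 N more each mm. The shut lever holds the cartridge 7 mm deeper (underside 30 mm below the deck, top 28 mm above); the hard floor is 31.5 mm below the deck
- bay_full: the twin bay, 80 mm off along y on one side or the other of the empty one, same size and frame; it already holds a cartridge under a shut lever (top of that lever 44 mm above the deck). Leave it alone
- pen_3: blue pen, 145 mm long, 9 mm high, lying loose; a bystander
Mind the look-alikes: they are no part of the job. What is shaped like the cartridge but yellow is not meant.

How it is judged:
By the outcome, as a careful person would: the job done as asked, in the order asked, and still so for the second after the job is handed in, with the robot touching nothing.
It also fails if it takes over 70 s, if anything falls off the work surface, if the arm or the gripper's body presses on something with over 40 N, if the wrist force passes 120 N, or if a joint passes its speed limit or range.

## Working session

There is one attempt and no reset: what is moved stays moved. The work goes in short steps, Python scripts to look and compute and a shell command to move; the robot and the scene stay as the last step left them, time stands still between calls to the robot, and variables do not carry over. Pictures are saved under pics/ and viewed, at most 10 in all, crops included, and the job is handed in when it is done.

```bash
mkdir -p pics; ls; python3 - <<'E'
from bench import *
import cv2,numpy as np
s=state()
print({k:np.round(v,3).tolist() for k,v in s.items()})
for n in("side","top"):
    c=camera_info(n);print(n,c)
    cv2.imwrite(f"pics/{n}0.png",snapshot(n)[:,:,::-1])
E
```

```text
pics
{'clock': 0.0, 'joints': [1.037, 0.334, 0.04, 1.466, -0.013, 1.343, -0.058], 'dq': [-0.002, -0.001, 0.001, 0.001, -0.001, 0.0, -0.002], 'tau': [-0.002, -65.856, 1.365, -40.556, 0.017, 0.013, 0.0], 'eef_pos': [0.274, -0.589, 0.23], 'eef_rot': [-3.066, -0.677, 0.001], 'contact_force': [0.415, -0.997, 0.532], 'wrist_torque': [-0.019, -0.019, -0.041], 'grip_force': 0.0, 'gripper_width': 0.085}
side {'fx': 585.163569558832, 'fy': 585.163569558832, 'cx': 324.3791878362262, 'cy': 239.6676169302856, 'R': array([[-0.87926791, -0.47601504,  0.01725176],
       [-0.27154651,  0.47117085, -0.83920231],
       [ 0.39134439, -0.74256832, -0.54354563]]), 't': array([0.43219851, 0.27478818, 1.29094253])}
top {'fx': 557.0451104471332, 'fy': 557.0451104471332, 'cx': 319.71636347215355, 'cy': 235.36104081615173, 'R': array([[-0.02719654, -0.99958938, -0.0090233 ],
       [-0.98322378,  0.02837777, -0.18018238],
       [ 0.18036446,  0.00397158, -0.98359183]]), 't': array([-0.02681811,  0.54800346,  1.18301214])}
```

View pics/side0.png

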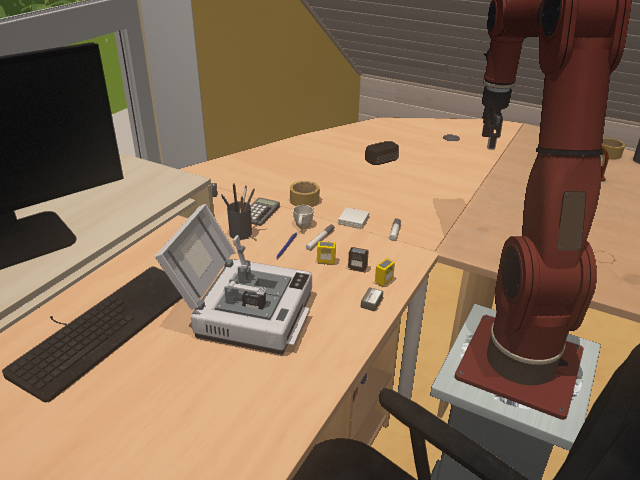

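View pics/top0.png

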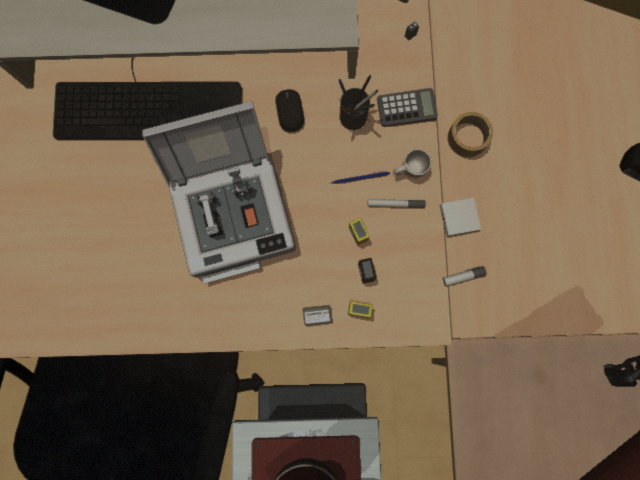

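The side view shows the printer (~250,300), with the black cartridge at (358,258) between yellow ones. In the top view the cartridge is at (367,270), the empty bay with its orange pad at (250,215) and the open lever at (242,182). I'll enlarge both.

```bash
python3 - <<'E'
import cv2,numpy as np
def mont(n,a,ka,b,kb,out):
    im=cv2.imread(n)
    A=cv2.resize(im[a[1]:a[3],a[0]:a[2]],None,fx=ka,fy=ka,interpolation=cv2.INTER_CUBIC)
    B=cv2.resize(im[b[1]:b[3],b[0]:b[2]],None,fx=kb,fy=kb,interpolation=cv2.INTER_CUBIC)
    def ticks(I,o,k):
        for p in range(0,I.shape[1],10*k):
            cv2.line(I,(p,0),(p,5),(0,0,255),1);cv2.putText(I,str(o[0]+p//k),(p,16),0,.33,(0,0,255),1)
        for p in range(0,I.shape[0],10*k):
            cv2.line(I,(0,p),(5,p),(0,0,255),1);cv2.putText(I,str(o[1]+p//k),(6,p+4),0,.33,(0,0,255),1)
    ticks(A,a,ka);ticks(B,b,kb)
    C=np.zeros((max(A.shape[0],B.shape[0]),A.shape[1]+B.shape[1],3),np.uint8)
    C[:A.shape[0],:A.shape[1]]=A;C[:B.shape[0],A.shape[1]:]=B
    print(C.shape);cv2.imwrite(out,C)
mont("pics/top0.png",(180,165,280,265),5,(350,250,385,290),8,"pics/topc.png")
mont("pics/side0.png",(205,230,305,335),5,(340,240,375,280),8,"pics/sidec.png")
E
```

```text
(500, 780, 3)
(525, 780, 3)
```

View pics/topc.png

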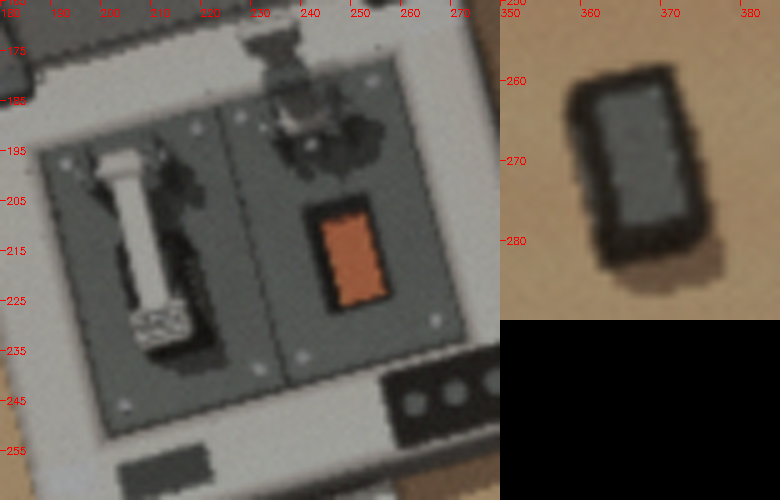

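View pics/sidec.png

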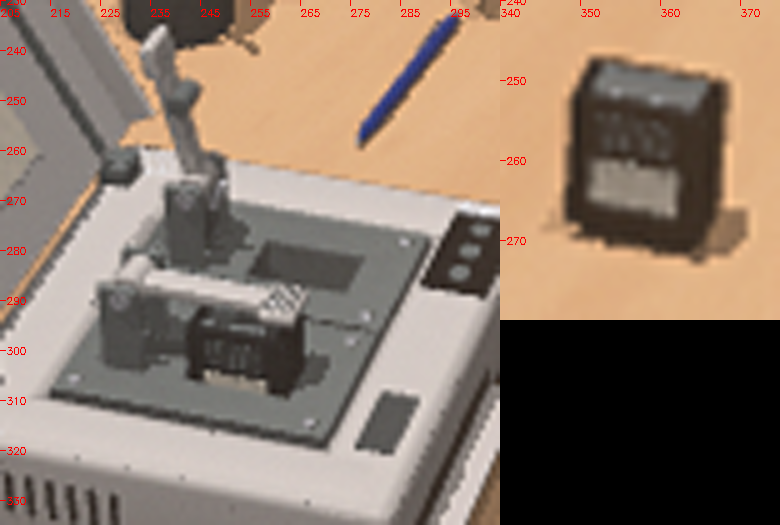

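```bash
cat > h.py <<'E'
import numpy as np,cv2
from bench import *
from scipy.optimize import least_squares,minimize
from scipy.spatial.transform import Rotation as Ro
CI={n:camera_info(n) for n in("side","top")}
def proj(n,X):
    c=CI[n];p=np.atleast_2d(X)@c["R"].T+c["t"]
    return np.c_[c["fx"]*p[:,0]/p[:,2]+c["cx"],c["fy"]*p[:,1]/p[:,2]+c["cy"]]
def fr(x,y,yaw,L):  # local pts -> world (L has absolute z)
    c,s=np.cos(yaw),np.sin(yaw);L=np.atleast_2d(L).astype(float)
    return np.c_[x+c*L[:,0]-s*L[:,1],y+s*L[:,0]+c*L[:,1],L[:,2]]
def crop(x,y,o,k): return [o[0]+(x+.5)/k-.5,o[1]+(y+.5)/k-.5]
E
cat > m1.py <<'E'
from h import *
for n in CI: print(n,"cam at",np.round(-CI[n]["R"].T@CI[n]["t"],3))
# mouth corners: rear-left, rear-right, front-right, front-left (bay frame)
M=np.array([[.02475,.01475],[.02475,-.01475],[-.02475,-.01475],[-.02475,.01475]])
obs={"top":[crop(*p,(180,165),5) for p in[(303,211),(367,195),(393,295),(333,313)]],
"side":[crop(*p,(205,230),5) for p in[(248,272),(268,240),(365,258),(345,292)]]}
# lines: block right edge y=-40, split y=+40: ends top
def res(q,names,zfree=True):
    L=np.c_[M,np.full(4,q[3])]
    W=fr(*q[:3],L)
    return np.concatenate([(proj(n,W)-np.array(obs[n])).ravel() for n in names])
for names in(["top"],["side"],["top","side"]):
    if len(names)==1: r=least_squares(lambda q:res([*q,.072],names),[.6,.15,.25])
    else: r=least_squares(lambda q:res(q,names),[.6,.15,.25,.07])
    print(names,np.round(r.x,4),"rms",np.sqrt(np.mean(r.fun**2)).round(2))
q=r.x
for n in CI: print(n,np.round(res(q,[n]).reshape(4,2),2).tolist())
# block corners world from pixels at z=.072 into bay frame
def ray(n,p,z):
    c=CI[n];o=-c["R"].T@c["t"];d=c["R"].T@np.array([(p[0]-c["cx"])/c["fx"],(p[1]-c["cy"])/c["fy"],1]);return o+d*(z-o[2])/d[2]
def tobay(X): 
    c,s=np.cos(q[2]),np.sin(q[2]);d=X[:2]-q[:2];return np.round([c*d[0]+s*d[1],-s*d[0]+c*d[1]],4)
print("block top",[tobay(ray("top",crop(*p,(180,165),5),.072)) for p in[(40,150),(218,105),(393,55),(466,342),(290,387),(106,440)]])
print("block side",[tobay(ray("side",crop(*p,(205,230),5),.072)) for p in[(50,395),(325,447),(430,233)]])
hinge=np.array([.052,0,.112]);th=-np.radians(13)
tab=hinge+.071*np.array([-np.sin(th),0,np.cos(th)])+.004*np.array([np.cos(th),0,np.sin(th)])
for n in CI: print("hinge,tab px",n,proj(n,fr(*q[:3],[hinge,tab])).round(1).tolist())
# cartridge silhouette
T=8
def mask(n,b):
    im=cv2.imread(f"pics/{n}0.png")[b[1]:b[3],b[0]:b[2]]
    hsv=cv2.cvtColor(cv2.resize(im,None,fx=T,fy=T,interpolation=cv2.INTER_CUBIC),cv2.COLOR_BGR2HSV)
    m=(hsv[...,1]<75).astype(np.uint8)|(hsv[...,2]<60)
    k,l,st,_=cv2.connectedComponentsWithStats(m.astype(np.uint8));i=1+np.argmax(st[1:,4]);m=(l==i).astype(np.uint8)
    return m
B={"top":(350,250,385,290),"side":(340,240,375,280)}
MK={n:mask(n,B[n]) for n in B}
def box(z0):
    P=[]
    for z,g in[(z0,.0045),(z0+.006,.0045),(z0+.006,0),(z0+.0565,0),(z0+.058,.0015)]:
        for a in(1,-1):
            for b in(1,-1): P.append([a*(.024-g),b*(.014-g),z])
    return np.array(P)
def cost(q,names=("top","side")):
    c=0
    for n in names:
        p=(proj(n,fr(*q[:3],box(q[3])))-np.array(B[n][:2])+.5)*T-.5
        im=np.zeros_like(MK[n]);cv2.fillConvexPoly(im,cv2.convexHull((p*16).astype(np.int32)),1,shift=4)
        c+=(im!=MK[n]).sum()/MK[n].sum()
    return c
for names,z in((["top"],0),(["side"],0),(["top","side"],None)):
    f=(lambda q:cost([*q,0],names)) if z==0 else (lambda q:cost(q,names))
    x0=[.5,-.06,.17]+([] if z==0 else [0.])
    sx=[[.02,0,0],[0,.02,0],[0,0,.2]] if z==0 else np.diag([.02,.02,.2,.02]).tolist()
    x0=np.array(x0); best=None
    x0[:2]=ray("top",(367,270),.04)[:2]
    r=minimize(f,x0,method="Nelder-Mead",options=dict(initial_simplex=np.vstack([x0,x0+np.array(sx)]),maxiter=400))
    r=minimize(f,r.x,method="Nelder-Mead",options=dict(initial_simplex=np.vstack([r.x,r.x+np.array(sx)*.2]),maxiter=400))
    print("cart",names,np.round(r.x,4),round(r.fun,4))
E
python3 m1.py
```

```text
side cam at [-0.051  1.035  0.925]
top cam at [ 0.325 -0.047  1.262]
['top'] [0.5921 0.1104 0.2557] rms 0.47
['side'] [0.5948 0.1069 0.2245] rms 0.23
['top', 'side'] [0.5919 0.1102 0.2451 0.075 ] rms 0.43
side [[0.01, 0.66], [0.22, -0.08], [0.3, -0.34], [0.39, 0.1]]
top [[-0.19, -0.59], [0.04, -0.95], [0.48, 0.35], [-0.64, 0.35]]
block top [array([0.0824, 0.1201]), array([0.081 , 0.0394]), array([ 0.0822, -0.0409]), array([-0.0519, -0.0391]), array([-0.0504,  0.0395]), array([-0.0514,  0.122 ])]
block side [array([0.0814, 0.1189]), array([-0.0496,  0.1196]), array([-0.0474, -0.0448])]
hinge,tab px side [[244.8, 266.7], [235.0, 241.4]]
hinge,tab px top [[241.0, 188.4], [233.6, 170.3]]
cart ['top'] [ 0.4676 -0.1439  0.1407] 0.1186
cart ['side'] [ 0.4713 -0.1483  0.3985] 1.9534
cart ['top', 'side'] [ 0.4685 -0.1436  0.3917  0.0031] 2.1838
```

```bash
cat > m2.py <<'E'
exec(open("m1.py").read().split("# cartridge silhouette")[0].replace("print(","(lambda *a,**k:None)("))
print("bay mouth",np.round(q,4))
# joint fit mouth+block (block x offset free)
bt=[(40,150),(218,105),(393,55),(466,342),(290,387),(106,440)];bs=[(50,395),(325,447),(430,233)]
def res2(p):
    x,y,w,z,o=p;f,r=o-.065,o+.065
    Lt=[[r,.12,z],[r,.04,z],[r,-.04,z],[f,-.04,z],[f,.04,z],[f,.12,z]];Ls=[[r,.12,z],[f,.12,z],[f,-.04,z]]
    e=[res([x,y,w,z],["top","side"]).reshape(-1,2)]
    e.append(proj("top",fr(x,y,w,Lt))-np.array([crop(*a,(180,165),5) for a in bt]))
    e.append(proj("side",fr(x,y,w,Ls))-np.array([crop(*a,(205,230),5) for a in bs]))
    return np.concatenate(e).ravel()
r=least_squares(res2,[*q,.015],loss="soft_l1");print("joint",np.round(r.x,4),"rms",np.sqrt(np.mean(res2(r.x)**2)).round(2))
r=least_squares(lambda p:res2([*p[:3],.072,p[3]]),[*q[:3],.015],loss="soft_l1");print("z=.072",np.round(r.x,4))
im=cv2.imread("pics/side0.png");h=cv2.cvtColor(im,cv2.COLOR_BGR2HSV)
print(h[258,340:376].tolist());print(h[242:278,358].tolist())
E
python3 m2.py
```

```text
bay mouth [0.5919 0.1102 0.2451 0.075 ]
joint [0.5921 0.1103 0.2418 0.0745 0.0146] rms 0.49
z=.072 [0.5927 0.1101 0.2431 0.0148]
[[14, 107, 225], [15, 107, 223], [14, 108, 222], [15, 107, 222], [15, 111, 221], [14, 108, 222], [14, 107, 224], [13, 108, 224], [14, 104, 127], [12, 85, 51], [14, 106, 58], [15, 100, 61], [13, 82, 65], [15, 48, 75], [12, 64, 68], [14, 40, 83], [13, 71, 68], [12, 73, 70], [15, 37, 83], [15, 73, 70], [14, 59, 74], [12, 73, 70], [13, 103, 62], [13, 103, 62], [13, 95, 62], [13, 106, 60], [16, 103, 57], [15, 117, 94], [15, 105, 233], [14, 105, 228], [14, 105, 226], [15, 103, 225], [15, 102, 225], [15, 105, 226], [15, 105, 226], [15, 100, 226]]
[[14, 108, 222], [14, 106, 222], [14, 107, 223], [14, 106, 223], [15, 105, 225], [14, 107, 232], [13, 94, 114], [15, 9, 111], [18, 11, 121], [20, 13, 121], [17, 16, 113], [16, 60, 72], [13, 100, 61], [14, 73, 70], [12, 75, 68], [14, 46, 83], [15, 37, 83], [14, 70, 69], [11, 78, 65], [17, 46, 140], [16, 43, 149], [16, 42, 147], [16, 45, 147], [16, 44, 150], [16, 58, 92], [14, 98, 60], [12, 99, 59], [14, 102, 60], [14, 88, 58], [14, 107, 186], [14, 106, 226], [15, 105, 225], [15, 105, 223], [15, 104, 224], [15, 103, 225], [15, 102, 225]]
```

```bash
cat > m3.py <<'E'
src=open("m1.py").read()
exec(src.split("# mouth corners")[0].replace("print(","(lambda *a,**k:None)("))
exec("def ray"+src.split("def ray")[1].split("def tobay")[0])
body=src.split("# cartridge silhouette")[1].replace("(hsv[...,1]<75).astype(np.uint8)|(hsv[...,2]<60)","(hsv[...,1]<80)|(hsv[...,2]<VT[n])")
VT={"top":60,"side":100}
exec(body)
for n in MK: 
    p=np.argwhere(MK[n]);print(n,MK[n].sum(),p.min(0)/8+B[n][1::-1],p.max(0)/8+B[n][1::-1])
E
python3 m3.py
```

```text
cart ['top'] [ 0.468  -0.1437  0.1568] 0.1124
cart ['side'] [ 0.4703 -0.147   0.3213] 0.0576
cart ['top', 'side'] [ 0.4681 -0.1433  0.2699  0.0026] 0.1988
top 20286 [258.5   358.625] [283.25 375.75]
side 25646 [247.5  348.25] [271.625 368.   ]
```

```bash
cat >> h.py <<'E'
def go(P,yaw=None,tilt=0):
    "tool-frame shift (cm) from measured pose and turn (deg) to reach P, tool down at yaw"
    s=state();R=Ro.from_rotvec(s["eef_rot"]);d=R.inv().apply(np.array(P)-s["eef_pos"])*100
    out=f"shift {np.round(d,2).tolist()}"
    if yaw is not None:
        c,q=np.cos(yaw),np.sin(yaw);G=Ro.from_matrix([[c,q,0],[q,-c,0],[0,0,-1]])
        out+=f" turn {np.degrees((R.inv()*G).as_rotvec()).round(2).tolist()}"
    print(out,"at",np.round(s["eef_pos"],4),"F",np.round(s["contact_force"],1),"t",round(s["clock"],2))
E
python3 - <<'E'
exec(open('m3.py').read().split("for names,z")[0].split("exec(body)")[0])
im=cv2.imread("pics/top0.png")[250:290,350:385]
h=cv2.cvtColor(cv2.resize(im,None,fx=8,fy=8,interpolation=cv2.INTER_CUBIC),cv2.COLOR_BGR2HSV)
m=((h[...,1]<60)&(h[...,2]>60)).astype(np.uint8)
k,l,st,ce=cv2.connectedComponentsWithStats(m);i=1+np.argmax(st[1:,4])
c=cv2.findContours((l==i).astype(np.uint8),0,2)[0][0]
W=np.array([ray("top",((p[0][0]+.5)/8-.5+350,(p[0][1]+.5)/8-.5+250),.058)[:2] for p in c],np.float32)
print("label rect m,deg",cv2.minAreaRect(W*1000))
go([.468,-.1435,.13],.2)
E
```

```text
label rect m,deg ((468.13677978515625, -143.57241821289062), (36.47038269042969, 18.998249053955078), 9.99936294555664)
shift [36.4, -32.22, 10.1] turn [-0.08, 0.01, 13.45] at [ 0.2736 -0.5892  0.2305] F [-0.   1.4 -0.3] t 0.1
```

```bash
python3 -m jog '{"delta_pos":[[3.64,-3.22,1.0],[3.64,-3.22,1.0],[3.64,-3.22,1.0],[3.64,-3.22,1.0],[3.64,-3.22,1.0],[3.64,-3.22,1.0],[3.64,-3.22,1.0],[3.64,-3.22,1.0],[3.64,-3.22,1.0],[3.64,-3.22,1.0]],"rot":[[0,0,0],[0,0,0],[0,0,0],[0,0,0],[0,0,0],[0,0,0],[0,0,0],[0,0,0],[0,0,0],[0,0,0]]}' 6.5; python3 -m jog '{"delta_pos":[[0,0,0],[0,0,0],[0,0,0]],"rot":[[0,0,7],[0,0,7.6],[0,0,0]]}'; python3 -c "
from h import *
go([.468,-.1436,.027],.18)"
```

```text
clock: 1.35
eef_pos: [0.4685, -0.1427, 0.1309]
eef_rot: [-3.068, -0.677, 0.0]
contact_force: [-0.2, -0.6, 0.4]
gripper_width: 0.0653
grip_force: 0.0
clock: 1.72
eef_pos: [0.4681, -0.144, 0.1311]
eef_rot: [-3.129, -0.284, 0.001]
contact_force: [0.3, 0.0, -0.4]
gripper_width: 0.0648
grip_force: 0.0
shift [0.01, -0.04, 10.41] turn [-0.02, 0.03, 0.05] at [ 0.4681 -0.144   0.1311] F [ 0.3  0.  -0.4] t 1.73
```

```bash
python3 -m jog '{"delta_pos":[[0,0,3],[0,0,3],[0,0,2.4],[0,0,1],[0,0,1],[0,0,0]],"rot":[[0,0,0],[0,0,0],[0,0,0],[0,0,0],[0,0,0],[0,0,0]]}'; python3 - <<'E'
import sys;sys.path.insert(0,'.')
from h import *
go([.468,-.1436,.027],.18)
A=snapshot("top")[240:305,335:405,::-1];B=snapshot("side")[205:285,325:395,::-1]
r=lambda i:cv2.resize(i,None,fx=5,fy=5,interpolation=cv2.INTER_CUBIC)
C=np.zeros((400,700,3),np.uint8);C[:325,:350]=r(A);C[:,350:]=r(B);cv2.imwrite("pics/grip1.png",C)
E
```

```text
clock: 2.48
eef_pos: [0.4682, -0.1442, 0.0272]
eef_rot: [-3.129, -0.283, 0.001]
contact_force: [-0.1, -0.3, 0.9]
gripper_width: 0.0649
grip_force: 0.0
shift [-0.01, -0.06, 0.02] turn [-0.01, 0.02, 0.03] at [ 0.4682 -0.1442  0.0272] F [-0.1 -0.3  0.9] t 2.48
```

View pics/grip1.png

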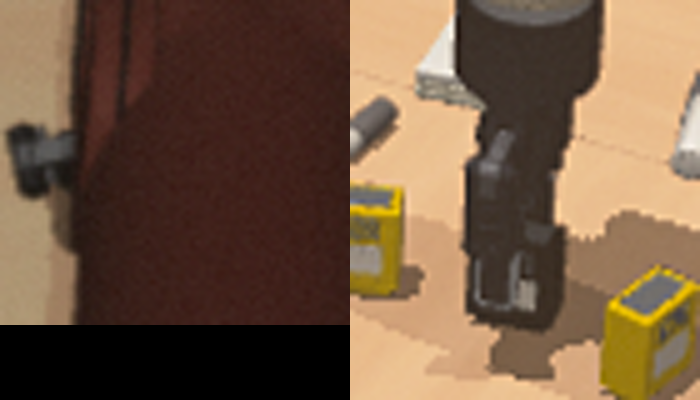

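The side crop shows the near finger standing in front of the cartridge, roughly centred on it and clear of the yellow ones. The arm blocks the top view. I'll close the gripper now.

```bash
python3 -m jog '{"delta_pos":[[0,0,0],[0,0,0],[0,0,0],[0,0,0],[0,0,0],[0,0,0]],"rot":[[0,0,0],[0,0,0],[0,0,0],[0,0,0],[0,0,0],[0,0,0]]}' 2.0;  python3 -m jog '{"delta_pos":[[0,0,-0.5],[0,0,-1],[0,0,-1],[0,0,0]],"rot":[[0,0,0],[0,0,0],[0,0,0],[0,0,0]]}'; python3 -c "
from h import *
go([.5927,.1101,.180],.242)"
```

```text
clock: 3.32
eef_pos: [0.4687, -0.1442, 0.0278]
eef_rot: [3.129, 0.282, 0.001]
contact_force: [-0.7, 0.2, 5.7]
gripper_width: 0.0272
grip_force: 59.1
clock: 3.82
eef_pos: [0.469, -0.1444, 0.0534]
eef_rot: [3.128, 0.282, 0.003]
contact_force: [0.3, -0.0, -1.1]
gripper_width: 0.0271
grip_force: 59.0
shift [16.74, -22.81, -12.65] turn [0.06, -0.09, -3.56] at [ 0.469  -0.1444  0.0534] F [ 0.3 -0.  -1.1] t 3.83
```

```bash
python3 -m jog '{"delta_pos":[[0,0,-3],[0,0,-3],[2.09,-2.85,-0.45],[2.09,-2.85,-0.45],[2.09,-2.85,-0.45],[2.09,-2.85,-0.45],[2.09,-2.85,-0.45],[2.09,-2.85,-0.45],[2.09,-2.85,-0.45],[2.09,-2.85,-0.45]],"rot":[[0,0,0],[0,0,0],[0,0,0],[0,0,0],[0,0,0],[0,0,0],[0,0,0],[0,0,0],[0,0,0],[0,0,0]]}'; python3 -m jog '{"delta_pos":[[0,0,0],[0,0,0],[0,0,0]],"rot":[[0,0,-3.5],[0,0,0],[0,0,0]]}';python3 - <<'E'
import sys;sys.path.insert(0,'.')
from h import *
go([.5927,.1101,.130],.242)
im={n:snapshot(n)[...,::-1] for n in CI}
for n in im: cv2.imwrite(f"pics/hold_{n}.png",im[n])
A=im["top"][150:250,190:290];B=im["side"][190:300,200:290]
r=lambda i:cv2.resize(i,None,fx=4,fy=4,interpolation=cv2.INTER_CUBIC)
C=np.zeros((440,760,3),np.uint8);C[:400,:400]=r(A);C[:,400:]=r(B);cv2.imwrite("pics/hold1.png",C)
E
```

```text
clock: 5.08
eef_pos: [0.5923, 0.111, 0.1482]
eef_rot: [3.129, 0.282, -0.001]
contact_force: [1.0, -0.5, -1.5]
gripper_width: 0.0271
grip_force: 59.2
clock: 5.45
eef_pos: [0.5918, 0.1094, 0.1481]
eef_rot: [3.119, 0.374, -0.001]
contact_force: [0.7, -0.1, -2.3]
gripper_width: 0.0276
grip_force: 59.3
shift [0.11, -0.05, 1.81] turn [0.01, 0.03, -0.18] at [0.5918 0.1094 0.1481] F [ 0.7 -0.1 -2.3] t 5.45
```

View pics/hold1.png

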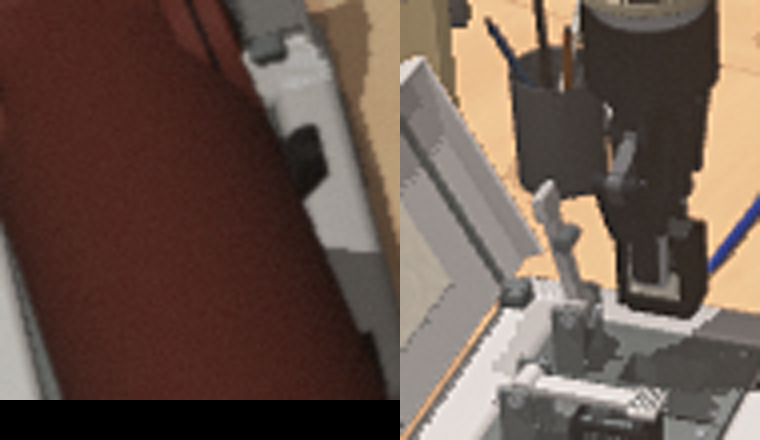

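```bash
python3 - <<'E'
import sys;sys.path.insert(0,'.')
from h import *
im=cv2.imread("pics/hold_side.png")
V=im.max(2).astype(int)
for r in range(252,272,2): print(r,V[r,248:282].tolist())
# side-only bay, yaw .242
obs=np.array([crop(*p,(205,230),5) for p in[(248,272),(268,240),(365,258),(345,292)]])
M=np.array([[.02475,.01475,.072],[.02475,-.01475,.072],[-.02475,-.01475,.072],[-.02475,.01475,.072]])
r=least_squares(lambda q:(proj("side",fr(*q,.242,M))-obs).ravel(),[.59,.11]);print("bay side-only",r.x.round(4),r.fun.round(2))
s=state();e=s["eef_pos"];z=e[2]-.027
P=fr(e[0],e[1],.239,[[.024,.014,z+.007],[.024,.014,z+.03],[-.024,.014,z+.007],[-.024,-.014,z+.007],[-.024,-.014,z+.03],[-.024,-.014,z+.055],[-.0195,.0095,z],[.0195,.0095,z],[-.0195,-.0095,z]])
print(proj("side",P).round(1).tolist())
E
```

```text
252 [238, 239, 238, 240, 241, 192, 37, 47, 53, 81, 53, 52, 52, 55, 56, 51, 65, 109, 93, 59, 54, 51, 53, 52, 53, 51, 51, 44, 101, 253, 246, 144, 145, 124]
254 [238, 238, 239, 238, 242, 246, 34, 49, 56, 77, 52, 52, 56, 54, 54, 50, 67, 108, 96, 67, 53, 50, 52, 52, 51, 52, 50, 48, 75, 177, 162, 139, 100, 83]
256 [237, 239, 238, 238, 243, 246, 33, 46, 55, 105, 52, 54, 53, 54, 56, 51, 62, 110, 95, 60, 58, 52, 52, 52, 51, 52, 52, 50, 63, 161, 108, 81, 162, 243]
258 [240, 239, 239, 239, 241, 244, 67, 45, 56, 108, 49, 54, 57, 54, 52, 53, 58, 108, 95, 86, 104, 59, 49, 52, 52, 53, 52, 49, 59, 122, 161, 243, 243, 239]
260 [172, 227, 244, 241, 242, 244, 70, 42, 51, 97, 112, 79, 67, 55, 56, 47, 64, 106, 105, 125, 143, 109, 46, 53, 51, 51, 50, 46, 77, 205, 246, 240, 238, 238]
262 [72, 85, 169, 206, 196, 195, 89, 42, 51, 109, 174, 165, 145, 143, 143, 141, 141, 138, 141, 148, 143, 108, 47, 50, 52, 50, 51, 46, 77, 207, 242, 239, 239, 239]
264 [102, 79, 142, 207, 202, 201, 106, 41, 48, 48, 48, 50, 52, 62, 64, 72, 81, 83, 102, 123, 128, 138, 45, 49, 51, 53, 47, 74, 199, 247, 240, 238, 239, 239]
266 [107, 182, 171, 208, 205, 206, 191, 148, 145, 39, 45, 45, 48, 49, 49, 48, 49, 48, 49, 47, 49, 48, 51, 52, 52, 48, 63, 153, 215, 195, 210, 228, 230, 247]
268 [127, 106, 145, 214, 206, 207, 206, 208, 209, 203, 199, 202, 197, 148, 147, 99, 62, 63, 41, 38, 43, 44, 46, 45, 44, 76, 199, 206, 202, 204, 201, 125, 105, 107]
270 [104, 77, 89, 139, 149, 151, 173, 191, 194, 214, 211, 212, 209, 209, 211, 209, 210, 212, 211, 204, 205, 201, 199, 199, 199, 210, 209, 205, 129, 131, 111, 114, 114, 116]
bay side-only [0.5948 0.1069] [-0.19  0.54  0.05 -0.16  0.03 -0.4   0.1   0.01]
[[253.7, 266.1], [253.2, 258.0], [273.2, 269.4], [277.1, 262.7], [276.8, 254.7], [276.5, 245.7], [272.1, 270.5], [256.3, 267.8], [274.8, 265.9]]
```

The side crop shows the cartridge hanging upright over the mouth, with its edges at columns 253.5 and 276.6. The model predicts 253.2 and 276.9, so it is centred in the grip. I'll go to the middle estimate and feel downward.

```bash
python3 -m jog '{"delta_pos":[[0.12,0.05,1],[0,0,1.5],[0,0,1.5],[0,0,0.6],[0,0,0]],"rot":[[0,0,-0.2],[0,0,0],[0,0,0],[0,0,0],[0,0,0]]}'; python3 -c "
from h import *
go([.5932,.1093,.094],.242)"
```

```text
clock: 6.18
eef_pos: [0.5929, 0.1099, 0.1016]
eef_rot: [-3.118, -0.383, 0.002]
contact_force: [0.3, -0.4, -1.3]
gripper_width: 0.0271
grip_force: 59.3
shift [0.02, 0.06, 0.76] turn [-0.01, 0.07, 0.15] at [0.5929 0.1099 0.1016] F [ 0.3 -0.4 -1.3] t 6.17
```

```bash
python3 -m jog '{"delta_pos":[[0.02,0.06,0.3],[0,0,0.2],[0,0,0.1],[0,0,0]],"rot":[[0,0,0],[0,0,0],[0,0,0],[0,0,0]]}'; for i in 1 2 3; do python3 -m jog '{"delta_pos":[[0,0,0.1],[0,0,0.05],[0,0,0]],"rot":[[0,0,0],[0,0,0],[0,0,0]]}' | sed -n '2p;4p'; done
```

```text
clock: 6.68
eef_pos: [0.5936, 0.1094, 0.0964]
eef_rot: [-3.118, -0.383, -0.0]
contact_force: [-0.1, 1.0, -0.8]
gripper_width: 0.0274
grip_force: 59.3
eef_pos: [0.5936, 0.1093, 0.0948]
contact_force: [-0.3, -0.1, -1.5]
eef_pos: [0.5936, 0.1094, 0.0933]
contact_force: [0.1, -0.6, -1.4]
eef_pos: [0.5936, 0.1094, 0.0918]
contact_force: [0.1, 0.8, -0.9]
```

```bash
for i in 1 2 3 ; do python3 -m jog '{"delta_pos":[[0,0,0.1],[0,0,0]],"rot":[[0,0,0],[0,0,0]]}' | sed -n '2p;4p'; done
```

```text
eef_pos: [0.5935, 0.1093, 0.0907]
contact_force: [-0.1, -0.1, -0.6]
eef_pos: [0.5935, 0.1093, 0.0897]
contact_force: [-0.7, -0.2, -1.3]
eef_pos: [0.5935, 0.1093, 0.0887]
contact_force: [0.5, -0.0, -0.9]
```

```bash
for i in 1 2 3 4 ; do python3 -m jog '{"delta_pos":[[0,0,0.1],[0,0,0.1],[0,0,0]],"rot":[[0,0,0],[0,0,0],[0,0,0]]}' | sed -n '2p;4p'; done
```

```text
eef_pos: [0.5935, 0.1093, 0.0867]
contact_force: [0.1, 0.1, -0.3]
eef_pos: [0.5935, 0.1093, 0.0847]
contact_force: [-0.3, -0.2, -1.5]
eef_pos: [0.5935, 0.1093, 0.0827]
contact_force: [0.0, -0.3, -1.4]
eef_pos: [0.5935, 0.1093, 0.0807]
contact_force: [0.1, 0.2, -0.5]
```

```bash
for i in 1 2 3 4 5 ; do python3 -m jog '{"delta_pos":[[0,0,0.1],[0,0,0]],"rot":[[0,0,0],[0,0,0]]}' | sed -n '2p;4p'; done
```

```text
eef_pos: [0.5936, 0.1093, 0.0797]
contact_force: [0.3, -0.4, -0.5]
eef_pos: [0.5935, 0.1094, 0.0787]
contact_force: [-0.6, 0.5, -1.7]
eef_pos: [0.5935, 0.1093, 0.0777]
contact_force: [-0.3, -0.1, -0.7]
eef_pos: [0.5936, 0.1093, 0.0769]
contact_force: [-0.4, 0.4, 0.8]
eef_pos: [0.5937, 0.1094, 0.076]
contact_force: [-0.3, -0.5, 2.3]
```

```bash
python3 -m jog '{"delta_pos":[[0,0,0],[0,0,0],[0,0,0],[0,0,-0.5],[0,0,-1],[0,0,-2],[0,0,-2],[0,0,-2],[0,0,-2],[0,0,-2]],"rot":[[0,0,0],[0,0,0],[0,0,0],[0,0,0],[0,0,0],[0,0,0],[0,0,0],[0,0,0],[0,0,0],[0,0,0]]}' 4.5; python3 -m jog '{"delta_pos":[[0,0,-2],[0,0,-2],[0,0,-2],[0,0,0]],"rot":[[0,0,0],[0,0,0],[0,0,0],[0,0,0]]}' 0; python3 - <<'E'
import sys;sys.path.insert(0,'.')
from h import *
go([.5935,.1093,.25],.242)
im=snapshot("side")[...,::-1];cv2.imwrite("pics/ins_side.png",im)
cv2.imwrite("pics/ins_c.png",cv2.resize(im[190:320,195:305],None,fx=4.5,fy=4.5,interpolation=cv2.INTER_CUBIC))
b=[.5935,.1093,.242]
z=.049+.058
print("pred top corners crop",((proj("side",fr(*b,[[.024,.014,z],[.024,-.014,z],[-.024,-.014,z],[-.024,.014,z],[.072,0,.1803]]))-[195,190]+.5)*4.5-.5).round(0).tolist())
E
```

```text
clock: 12.55
eef_pos: [0.5936, 0.1094, 0.1924]
eef_rot: [3.118, 0.383, 0.001]
contact_force: [0.3, 0.3, -0.8]
gripper_width: 0.0447
grip_force: 0.0
clock: 13.05
eef_pos: [0.5944, 0.1097, 0.2528]
eef_rot: [-3.118, -0.383, -0.005]
contact_force: [-0.1, 0.0, 0.2]
gripper_width: -0.0001
grip_force: 0.0
shift [-0.1, 0.02, 0.28] turn [0.01, -0.16, 0.15] at [0.5944 0.1097 0.2528] F [-0.1  0.   0.2] t 13.05
pred top corners crop [[265.0, 376.0], [284.0, 346.0], [370.0, 361.0], [353.0, 391.0], [180.0, 231.0]]
```

View pics/ins_c.png

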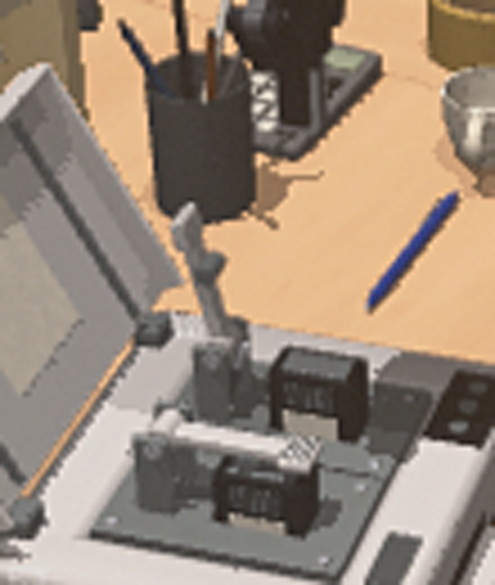

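The crop shows the cartridge seated in the bay with its top corners near (290,347) and (370,358), close to prediction. The lever still stands open with its tab near (185,225), also as predicted. Next I go behind the tab with closed fingers.

```bash
python3 -m jog '{"delta_pos":[[3,0,0],[3.5,0,0],[3,0,0],[0,0,2],[0,0,2],[0,0,2],[0,0,1.5],[0,0,0.4],[0,0,0]],"rot":[[0,0,0],[0,0,0],[0,0,0],[0,0,0],[0,0,0],[0,0,0],[0,0,0],[0,0,0],[0,0,0]]}' 0; cat > where.py <<'E'
from h import *
s=state();e=s["eef_pos"]-np.array([.5935,.1094,.072]);c,q=np.cos(.242),np.sin(.242)
F=s["contact_force"]
x=c*e[0]+q*e[1]
print("t %.2f corner x %.1f y %.1f z %.1f mm  F bay %.1f %.1f %.1f"%(s["clock"],x*1e3-11,1e3*(c*e[1]-q*e[0]),e[2]*1e3,c*F[0]+q*F[1],c*F[1]-q*F[0],F[2]),"r,phi",round(np.hypot(x*1e3-63,e[2]*1e3-40),1),np.degrees(np.arctan2(63-x*1e3,e[2]*1e3-40)).round(1))
go([.5935,.1094,.2],.242)
E
python3 where.py
```

```text
clock: 14.22
eef_pos: [0.6858, 0.1323, 0.1721]
eef_rot: [-3.118, -0.383, -0.0]
contact_force: [0.5, -0.1, -0.2]
gripper_width: -0.0001
grip_force: 0.0
t 14.22 corner x 84.1 y 0.1 z 100.1 mm  F bay 0.4 -0.2 -0.2 r,phi 68.1 -28.1
shift [-9.51, -0.01, -2.8] turn [-0.0, -0.02, 0.14] at [0.6858 0.1323 0.1721] F [ 0.5 -0.1 -0.2] t 14.22
```

```bash
python3 -m jog '{"delta_pos":[[-0.5,0,0],[-0.3,0,0],[-0.3,0,0],[-0.3,0,0],[0,0,0]],"rot":[[0,0,0],[0,0,0],[0,0,0],[0,0,0],[0,0,0]]}' >/dev/null; python3 where.py;  python3 -m jog '{"delta_pos":[[-0.4,0,-0.1],[-0.4,0,-0.1],[-0.4,0,-0.1]],"rot":[[0,0,0],[0,0,0],[0,0,0]]}' >/dev/null; python3 where.py
```

```text
t 14.85 corner x 70.3 y 0.1 z 100.3 mm  F bay 0.8 -0.0 0.3 r,phi 63.0 -16.8
shift [-8.12, -0.01, -2.78] turn [0.0, -0.05, 0.14] at [0.6724 0.129  0.1723] F [0.8 0.2 0.3] t 14.85
t 15.22 corner x 57.6 y 0.1 z 102.5 mm  F bay 3.8 0.8 -1.9 r,phi 62.8 -5.1
shift [-6.86, -0.0, -2.55] turn [-0.0, 0.03, 0.15] at [0.6601 0.126  0.1745] F [ 3.5  1.7 -1.9] t 15.22
```

```bash
python3 -m jog '{"delta_pos":[[-0.56,0,-0.35],[-0.6,0,-0.05],[-0.6,0,-0.05],[0,0,0]],"rot":[[0,0,0],[0,0,0],[0,0,0],[0,0,0]]}' >/dev/null; python3 where.py;  python3 -m jog '{"delta_pos":[[-0.6,0,0.15],[-0.55,0,0.16],[-0.53,0,0.25],[-0.53,0,0.25],[0,0,0]],"rot":[[0,0,0],[0,0,0],[0,0,0],[0,0,0],[0,0,0]]}' >/dev/null; python3 where.py
```

```text
t 15.72 corner x 40.5 y 0.0 z 107.7 mm  F bay 6.2 0.5 -2.7 r,phi 68.7 9.6
shift [-5.15, -0.01, -2.03] turn [0.01, -0.07, 0.14] at [0.6435 0.1218 0.1797] F [ 5.9  2.  -2.7] t 15.72
t 16.35 corner x 19.6 y 0.0 z 101.2 mm  F bay 5.4 0.0 4.6 r,phi 69.2 27.9
shift [-3.04, -0.0, -2.7] turn [0.02, -0.24, 0.14] at [0.6232 0.1168 0.1732] F [5.2 1.3 4.6] t 16.35
```

```bash
python3 -m jog '{"delta_pos":[[-0.58,0,0.4],[-0.58,0,0.47],[-0.43,0,0.42],[-0.43,0,0.43],[0,0,0]],"rot":[[0,0,0],[0,0,0],[0,0,0],[0,0,0],[0,0,0]]}' >/dev/null; python3 where.py;  python3 -m jog '{"delta_pos":[[-0.36,0,0.46],[-0.34,0,0.5],[0,0,0]],"rot":[[0,0,0],[0,0,0],[0,0,0]]}' >/dev/null; python3 where.py
```

```text
t 16.98 corner x -1.5 y 0.1 z 83.7 mm  F bay 0.5 -0.5 7.7 r,phi 69.0 50.8
shift [-0.94, 0.01, -4.44] turn [0.02, -0.12, 0.15] at [0.6027 0.1118 0.1557] F [ 0.6 -0.4  7.7] t 16.98
t 17.35 corner x -9.0 y 0.1 z 73.0 mm  F bay 0.5 1.0 3.4 r,phi 69.4 61.6
shift [-0.2, 0.01, -5.5] turn [0.01, -0.02, 0.15] at [0.5954 0.1099 0.145 ] F [0.2 1.1 3.4] t 17.35
```

```bash
python3 -m jog '{"delta_pos":[[-0.2,0,0.47],[-0.18,0,0.47],[-0.15,0,0.5],[0,0,0]],"rot":[[0,0,0],[0,0,0],[0,0,0],[0,0,0]]}' >/dev/null; python3 where.py;  python3 -m jog '{"delta_pos":[[-0.08,0,0.3],[-0.08,0,0.3],[0,0,0]],"rot":[[0,0,0],[0,0,0],[0,0,0]]}' >/dev/null; python3 where.py
```

```text
t 17.85 corner x -14.8 y -0.2 z 57.2 mm  F bay -0.3 -0.2 0.5 r,phi 68.9 75.6
shift [0.37, -0.02, -7.09] turn [-0.01, 0.09, 0.14] at [0.5899 0.1083 0.1292] F [-0.2 -0.3  0.5] t 17.85
t 18.23 corner x -15.9 y -0.1 z 51.7 mm  F bay -0.2 -0.3 -0.5 r,phi 68.9 80.2
shift [0.49, -0.01, -7.63] turn [-0.0, 0.03, 0.15] at [0.5887 0.1081 0.1237] F [-0.1 -0.3 -0.5] t 18.23
```

Past centre, and the force has gone. I'll feel on downwards in small steps, since the lever may be sitting half shut on the pad.

```bash
for i in 1 2 3 4 5; do python3 -m jog '{"delta_pos":[[0,0,0.1],[0,0,0.05],[0,0,0]],"rot":[[0,0,0],[0,0,0],[0,0,0]]}' >/dev/null; python3 where.py|head -1; done
```

```text
t 18.60 corner x -15.7 y -0.1 z 50.5 mm  F bay -0.4 -0.9 -0.5 r,phi 68.5 81.1
t 18.98 corner x -15.8 y -0.1 z 48.9 mm  F bay 0.1 0.2 0.1 r,phi 68.3 82.5
t 19.35 corner x -15.7 y -0.1 z 47.5 mm  F bay 0.0 -0.9 0.2 r,phi 68.1 83.7
t 19.73 corner x -15.7 y -0.1 z 46.0 mm  F bay 0.2 0.1 -1.1 r,phi 68.0 85.0
t 20.10 corner x -15.7 y -0.0 z 44.5 mm  F bay -0.3 -0.2 0.0 r,phi 67.9 86.2
```

```bash
for i in 1 2 3 4; do python3 -m jog '{"delta_pos":[[0,0,0.05],[0,0,0]],"rot":[[0,0,0],[0,0,0]]}' >/dev/null; python3 where.py|head -1; done
```

```text
t 20.35 corner x -15.7 y -0.0 z 44.3 mm  F bay -1.7 -0.7 3.6 r,phi 67.8 86.3
t 20.60 corner x -15.7 y -0.1 z 44.2 mm  F bay -3.4 0.4 7.6 r,phi 67.8 86.5
t 20.85 corner x -15.7 y -0.1 z 44.0 mm  F bay -5.2 1.3 12.1 r,phi 67.8 86.6
t 21.10 corner x -15.7 y -0.0 z 43.9 mm  F bay -6.3 -0.5 13.9 r,phi 67.8 86.7
```

That is the hard stop at 44 mm, which is exactly the shut height, with 14 N at most. I'll back off and look.

```bash
python3 -m jog '{"delta_pos":[[0,0,-0.2],[0,0,-0.8],[0,0,-2],[0,0,-3],[0,0,-4],[0,0,-4],[0,0,-4],[0,0,-2],[0,0,0],[0,0,0]],"rot":[[0,0,0],[0,0,0],[0,0,0],[0,0,0],[0,0,0],[0,0,0],[0,0,0],[0,0,0],[0,0,0],[0,0,0]]}'; python3 - <<'E'
import sys;sys.path.insert(0,'.')
from h import *
im=snapshot("side")[...,::-1]
cv2.imwrite("pics/end_c.png",cv2.resize(im[190:320,195:305],None,fx=4.5,fy=4.5,interpolation=cv2.INTER_CUBIC))
b=[.5935,.1094,.242]
print("pred shut: tab mid, roller-side lever top, cart top corner",((proj("side",fr(*b,[[-.019,0,.116],[.052,0,.116],[-.024,-.014,.1],[-.024,.014,.1]]))-[195,190]+.5)*4.5-.5).round(0).tolist())
E
```

```text
clock: 22.35
eef_pos: [0.5886, 0.1081, 0.3139]
eef_rot: [-3.118, -0.383, 0.001]
contact_force: [-0.3, 0.1, -0.8]
gripper_width: 0.0003
grip_force: 0.0
pred shut: tab mid, roller-side lever top, cart top corner [[352.0, 361.0], [224.0, 339.0], [370.0, 372.0], [353.0, 402.0]]
```

View pics/end_c.png

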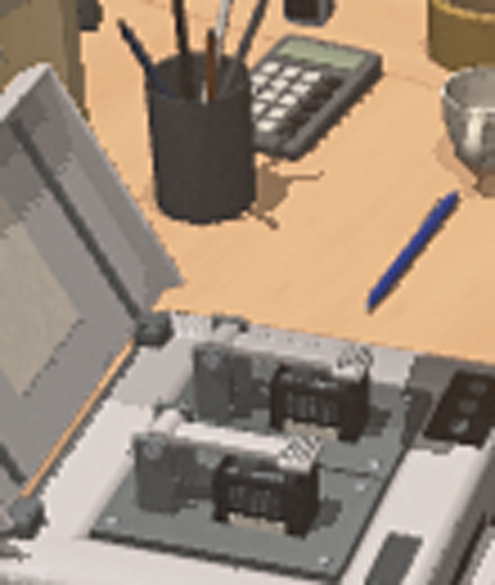

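The picture shows the lever shut and level over the cartridge, with its tab at (352,357) against the predicted (352,361). It matches the twin bay. The robot is clear of everything, so I'm handing in.

```bash
python3 -c "
from bench import *
print(finish_job())"
```

```text
the job is handed in; nothing more can be done
None
```

The cartridge is upright in the empty bay and its lever is snapped shut over it, staying shut with the robot clear; I handed the job in at about 22 s, and the hardest push on the lever was about 15 N.

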